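Set out stand parts for tacking

ROBOT

A 7-joint arm with a two-finger parallel gripper is mounted at the origin on the work surface; the furniture and walls round the work are solid. World frame = base frame: x ahead of the robot, y to its left, z up, the work surface at z = 0. Lengths are in m, angles in rad, forces in N, time in s.
With the tool pointing down it reaches from about 0.425 to 0.875 m from the base axis. Payload 8.4 kg.
Tool frame: the origin (TCP) lies midway between the tips of the shut fingers; the grasp point (between the pads) lies 19 mm behind it; z points along the fingers, y is the line along which they close (so a half turn about z gives the same grasp; the last joint's range is limited). The gripper opens to 85 mm and grips with 20 to 120 N. Pads are 22 mm wide; open, the fingers measure 114 mm over their backs; the gripper's body (76 mm by 85 mm) begins 54 mm behind the grasp point. The pads swing forward as they close: fully open they stand 13 mm farther back than shut.
Start: joints at [-1.294, 0.333, 0.04, 1.465, -0.013, 1.343, -0.059], TCP at [0.239, 0.605, 0.231] pointing down, gripper open.
Joint ranges: [-2.58, 2.58], [-0.38, 2.09], [-1.3, 1.39], [0.25, 2.4], [-1.5, 4.64], [0.08, 2.09], [-2.65, 2.65]. Speed limits (rad/s): [2.22, 2.22, 2.79, 2.79, 3.14, 3.14, 3.14].

INTERFACE

Orientations are given as [roll, pitch, yaw] about the fixed x, y, z axes, in that order (R = Rz(yaw) Ry(pitch) Rx(roll)).
In Python, from workcell import ctrl gives the robot as it stands.
- The arm moves only by the shell command python3 -m crank 'ROWS' [FORCE]. ROWS is JSON, a list of rows, each an object with "grip": the opening, from 0 (shut) to 1 (fully open); "delta_pos": the shift along the world's x, y, z as a fraction of full scale, a list of three; "angular": the turn, a rotation vector about the world's x, y, z as a fraction of full scale, a list of three. A call has 1 to 5 rows; each row shifts and turns the commanded pose from where the row before left it; what a row does not reach is not made up. Full scale, the value 1, is 0.02 m for a shift and 0.1 rad for a turn. A row lasts 1/8 s, in which the tool goes at most 62.5 mm and 10.7 degrees, less where a joint would pass 70% of its speed; a pose out of reach is approached as far as the arm can. A call with a number of a shift or a turn outside -1 to 1 is refused whole. A call with a gripper value outside its range is refused whole. The fingers move at their own pace and stop on an object; FORCE is the grip in N (left out, the last holds). Time passes only in rows, so rows that do not move let the fingers close. It gives the time, the measured TCP pose, the force, the opening and the grip force at its end, in the units of the state.
- ctrl.state(): the state, without advancing time (a new reading comes with each control period).
- ctrl.capture(name): name is "side" or "top" or "wrist"; returns a dict with "img" (400x640x3 uint8, red, green, blue), "depth" (400x640 float32, m along the optical axis (not along the pixel's ray), 0 where there is no reading), "K" (3x3 intrinsics, pixels), "eye" and "orientation" of the camera in the world; the wrist camera has in their place "hand_eye" (4x4, takes a point from camera to tool coordinates, whose origin is the TCP and whose axes are the flange's). Camera axes: x right, y down, z forward; pixel columns grow to the right and rows downward; lengths in m; the calibration is good to about 2 mm. A picture is of the moment at which its call begins: read the wrist's pose just before it.
- ctrl.finish_job(): hands the job in; it is judged then, once.
The state is a dict: "t": time; "q": joint angles; "joint_vel": joint speeds; "joint_efforts": joint torques, N m; "tool_pos": TCP position; "tcp_rot": TCP orientation; "wrist_force": force on the tool from outside, world axes, zero at the start; "torque": the same for the moment, N m; "opening": finger opening in m; "gripper_force": force on a finger pad.
Only numpy, scipy, OpenCV 4.12 (cv2) and the standard library are available. Lean on these libraries where they do the work, as an engineer would, in place of code of your own. Each camera call takes 0.05 s, during which the arm holds its last target. There are 200 camera calls.

TASK

Set out the parts of a stand for tack welding. First turn the timer's dial back to off, the first mark of its scale; then swing each red leg round the steel pin at its end until it lies inside its own yellow outline, and slide the grey flange into the middle of the yellow ring, keeping legs and flange flat on the table. Only when everything lies in place, turn the dial four clicks up to its red mark and leave it there; leave the other things on the table where they are.

Things in the scene. Friction and masses are not known exactly. Their poses are not given: they have to be found in the camera images.
- leg_0_mid (a point): centre of leg 0: loose red square steel tube, 150 x 28 x 28 mm, 0.45 kg, flat on the table (centre 14 mm up); x along it towards its free end, which has a white band 45 mm from the centre; z up. Starts turned 20 to 35 degrees anticlockwise (from above) of its outline, near end close to pin 0. Two or three of the legs are there; None if absent
- mark_0 (a point): centre, on the table, of leg 0's yellow painted outline (162 x 40 mm, no thickness), roughly away from the robot (the three lie side by side in any order); x along it from pin end to free end, y left, z up. Pin 0, a fixed steel post 16 mm thick, 40 mm high, stands at x = -60, y = +22 mm of this point: a leg centred in the outline touches it with its left side, 15 mm from its near end
- leg_1_mid (a point): centre of leg 1: loose red square steel tube, 150 x 28 x 28 mm, 0.45 kg, flat on the table (centre 14 mm up); x along it towards its free end, which has a white band 45 mm from the centre; z up. Starts turned 20 to 35 degrees anticlockwise (from above) of its outline, near end close to pin 1. Two or three of the legs are there; None if absent
- mark_1 (a point): centre, on the table, of leg 1's yellow painted outline (162 x 40 mm, no thickness), roughly away from the robot (the three lie side by side in any order); x along it from pin end to free end, y left, z up. Pin 1, a fixed steel post 16 mm thick, 40 mm high, stands at x = -60, y = +22 mm of this point: a leg centred in the outline touches it with its left side, 15 mm from its near end
- leg_2_mid (a point): centre of leg 2: loose red square steel tube, 150 x 28 x 28 mm, 0.45 kg, flat on the table (centre 14 mm up); x along it towards its free end, which has a white band 45 mm from the centre; z up. Starts turned 20 to 35 degrees anticlockwise (from above) of its outline, near end close to pin 2. Two or three of the legs are there; None if absent
- mark_2 (a point): centre, on the table, of leg 2's yellow painted outline (162 x 40 mm, no thickness), roughly away from the robot (the three lie side by side in any order); x along it from pin end to free end, y left, z up. Pin 2, a fixed steel post 16 mm thick, 40 mm high, stands at x = -60, y = +22 mm of this point: a leg centred in the outline touches it with its left side, 15 mm from its near end
- flange_mid (a point): centre of the loose turned grey steel flange, half-way up: rim 103 mm in diameter and 14 mm thick lying flat on the table, above it a hub 66 mm in diameter up to 30 mm; about 0.6 kg; z up
- ring_mid (a point): centre, on the table, of the yellow painted ring (116 mm in diameter, no thickness) for the flange
- dial (a joint): tack timer's dial angle, rad, growing clockwise from above. A detent every 30 degrees (0.524 rad): clicks 0 (off) to 6 at 0, 0.524 .. 3.142, stops just beyond; the red mark is click 4, at 2.094. About 0.12 N m turns it out of a detent; let go within 0.1 rad of one it drops in, farther off it may stay between. Starts between 1.4 and 3.1
- dial_grip (a point): on the dial's axis, half-way up its grip: a grey upright bar 13 mm thick, 46 long, 22 high (this point 62 mm above the table, top 74) along this point's y, white pointer at the +y end; z up, the turning axis. The timer is a blue box 84 x 84 x 44 mm fixed to the table; marks for clicks 0 (off) to 6 ring the dial on its black top, click 4 (the fifth mark) red, the others white
- vee_block: bystander: loose grey vee block, 50 x 60 x 36 mm, origin under its centre
- bolt_tin: bystander: loose tin cup of bolts, 72 mm in diameter, 70 mm high, origin under its centre
- cutting_discs: bystander: loose stack of dark cutting discs, 117 mm in diameter, 14 mm high, origin under its centre

How it is judged:
By the outcome, as a careful person would: the job done as asked, in the order asked, and still so for the second after the job is handed in, with the robot touching nothing.
Of leg_0, leg_1, leg_2 only 2 to 3 are there at a start; the rules pass over those that are not, and their reading is None.
At some moment in a run one of leg_0, leg_1, leg_2, flange may be knocked a few centimetres aside while the robot is not near it.
Once in a run the grip may slacken for a moment while it holds something.
It also fails if it takes over 200 s, if anything falls off the work surface, if the arm or the gripper's body presses on something with over 40 N, if the wrist force passes 120 N, or if a joint passes its speed limit or range.

## Working session

There is one attempt and no reset: what is moved stays moved. The work goes in short steps, Python scripts to look and compute and a shell command to move; the robot and the scene stay as the last step left them, time stands still between calls to the robot, and variables do not carry over. Pictures are saved under pics/ and viewed, at most 14 in all, crops included, and the job is handed in when it is done.

```bash
ls; mkdir -p pics; python3 - <<'E'
from workcell import ctrl
import cv2
s=ctrl.state();print({k:s[k] for k in('t','tool_pos','tcp_rot','opening')})
for n in('top','side'):
    c=ctrl.capture(n);cv2.imwrite(f'pics/{n}0.png',c['img'][:,:,::-1]);print(n,c['K'],c['eye'],c['orientation'])
c=ctrl.capture('wrist');print(c['hand_eye'],c['K'])
E
```

```text
pics
{'t': 0.0, 'tool_pos': array([0.23841498, 0.60418985, 0.23040735]), 'tcp_rot': array([-3.13992309e+00,  1.05717771e-04,  2.76575876e+00]), 'opening': 0.0853869789818016}
top [[513.8338343    0.         323.48507461]
 [  0.         513.8338343  203.02362034]
 [  0.           0.           1.        ]] [ 0.34504763 -0.11406369  1.08729573] [-3.00997839 -0.00874873 -1.55887361]
side [[388.91493178   0.         315.97538339]
 [  0.         388.91493178 197.87062975]
 [  0.           0.           1.        ]] [ 0.17071323 -0.67063915  0.66179875] [-2.31222384 -0.0127595  -0.48327509]
[[ 7.86196087e-04 -9.44430909e-01 -3.28709051e-01  8.47112287e-02]
 [ 9.99999063e-01  1.11085687e-03 -7.99893443e-04 -2.57234353e-04]
 [ 1.12059280e-03 -3.28708115e-01  9.44430897e-01 -1.43108858e-01]
 [ 0.00000000e+00  0.00000000e+00  0.00000000e+00  1.00000000e+00]] [[321.49467035   0.         319.67778772]
 [  0.         321.49467035 198.60648585]
 [  0.           0.           1.        ]]
```

View pics/top0.png

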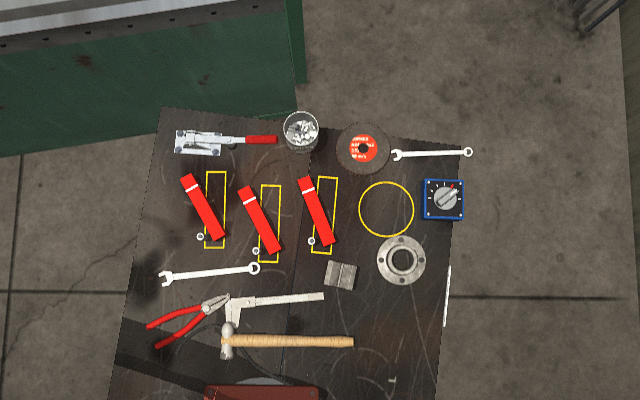

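View pics/side0.png

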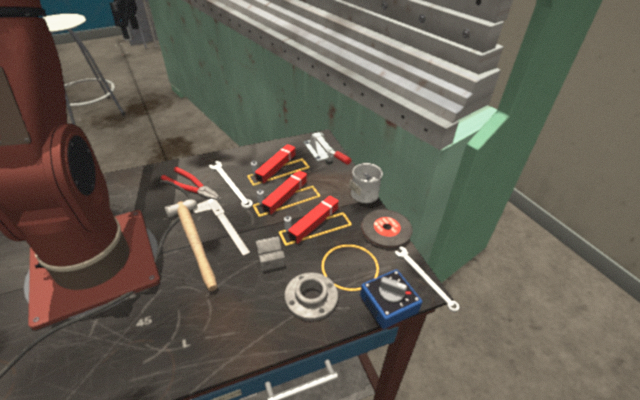

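The top view shows three red legs at (203,207), (259,220) and (316,210), each tilted across its yellow outline, with pins at (200,237), (256,251) and (311,241). The ring is at (386,209), the flange at (402,261), the timer at (444,199), the vee block at (341,274), the discs at (363,148) and the tin at (300,130). The side view agrees.

```bash
cat > h.py <<'E'
import numpy as np, cv2
from scipy.spatial.transform import Rotation as R
from workcell import ctrl
def cam(name):
    s=ctrl.state(); c=ctrl.capture(name)
    if name=='wrist':
        T=np.eye(4);T[:3,:3]=R.from_euler('xyz',s['tcp_rot']).as_matrix();T[:3,3]=s['tool_pos'];T=T@c['hand_eye']
        c['R'],c['e']=T[:3,:3],T[:3,3]
    else: c['R'],c['e']=R.from_euler('xyz',c['orientation']).as_matrix(),np.array(c['eye'])
    c['hsv']=cv2.cvtColor(c['img'],cv2.COLOR_RGB2HSV)
    return c
def rays(c,uv):
    uv=np.asarray(uv,float).reshape(-1,2)
    return np.c_[(uv-c['K'][:2,2])/[c['K'][0,0],c['K'][1,1]],np.ones(len(uv))]@c['R'].T
def plane(c,uv,z):
    d=rays(c,uv);return c['e']+d*((z-c['e'][2])/d[:,2])[:,None]
def cloud(c):
    v,u=np.mgrid[:400,:640];d=rays(c,np.c_[u.ravel(),v.ravel()])
    return (c['e']+d*c['depth'].ravel()[:,None]).reshape(400,640,3)
def proj(c,p):
    q=(np.asarray(p)-c['e'])@c['R'];return q[...,:2]/q[...,2:]*c['K'][0,0]+c['K'][:2,2]
def red(c): h=c['hsv'];return (((h[...,0]<8)|(h[...,0]>172))&(h[...,1]>150)&(h[...,2]>90))
def yel(c): h=c['hsv'];return ((h[...,0]>18)&(h[...,0]<34)&(h[...,1]>130)&(h[...,2]>110))
def comps(m,amin,k=0):
    m=m.astype(np.uint8)
    mm=cv2.morphologyEx(m,cv2.MORPH_CLOSE,np.ones((k,k))) if k else m
    n,l,st,_=cv2.connectedComponentsWithStats(mm)
    return [(l==i)&(m>0) for i in range(1,n) if st[i,4]>=amin]
def rect(P):  # centre, length,width, yaw of long axis pointing +x
    (x,y),(a,b),t=cv2.minAreaRect((P[:,:2]*1000).astype(np.float32))
    if a<b:a,b,t=b,a,t+90
    t=(t+90)%180-90
    return np.round([x,y,a,b,t],1)
def legs_marks(c,box=(0.3,0.9,-0.4,0.4)):
    W=cloud(c);z=W[...,2];out={'leg':[],'mark':[],'ring':[]}
    inb=(W[...,0]>box[0])&(W[...,0]<box[1])&(W[...,1]>box[2])&(W[...,1]<box[3])
    for m in comps(red(c)&inb,150,9):
        mm=m&(z>.021)&(z<.036)
        if mm.sum()<100: continue
        v,u=np.nonzero(mm);out['leg'].append(rect(plane(c,np.c_[u,v],.028)))
    for m in comps(yel(c)&inb,30,7):
        v,u=np.nonzero(m);P=plane(c,np.c_[u,v],0);r=rect(P)
        if r[3]>80: 
            A=np.c_[2*P[:,:2],np.ones(len(P))];s=np.linalg.lstsq(A,(P[:,:2]**2).sum(1),rcond=None)[0]
            out['ring'].append(np.round(np.r_[s[:2],np.sqrt(s[2]+s[0]**2+s[1]**2)]*1000,1))
        else: out['mark'].append(r)
    return out
E
cat > m1.py <<'E'
from h import *
for n in('top','side'):
    c=cam(n)
    for k,v in legs_marks(c).items():
        for r in v: print(n,k,r)
    W=cloud(c)
    if n=='top':
        for nm,uv in dict(flange=(402,261),dial=(445,199),vee=(341,274),tin=(300,130),disc=(363,148)).items():print(nm,plane(c,uv,{'flange':.03,'dial':.074}.get(nm,.03)).round(3),W[uv[1],uv[0],2].round(3))
        for uv in((200,237),(256,251),(311,241)):print('pin',plane(c,uv,.04).round(3),W[uv[1],uv[0]].round(3))
        x,y=W[...,0],W[...,1]
        m=(W[...,2]>.008)&(W[...,2]<.04)&(np.hypot(x-.55,y+.28)<.2)
        for k in comps(m,200):
            v,u=np.nonzero(k);print('blob',k.sum(),u.mean(),v.mean(),rect(W[k]),W[k][:,2].max())
        cv2.imwrite('pics/dial0.png',cv2.resize(c['img'][165:295,360:490,::-1],None,fx=4.5,fy=4.5,interpolation=cv2.INTER_CUBIC))
E
python3 m1.py
```

```text
top leg [474.6 130.1 149.   28.6  30.9]
top leg [ 469.5 -106.   149.    27.9   22.6]
top leg [449.1  11.8 148.8  28.2  28.4]
top mark [494.1 109.6 122.8  44.    0.7]
top mark [ 489.7 -129.2  120.5   43.     0.5]
top mark [469.2  -7.1 119.6  44.6  -1. ]
top mark [413.8 108.6  47.5  42.3   2.1]
top mark [391.   -5.3  56.7  44.2   0.7]
top mark [ 391.2 -117.8   42.2   21.   -89.3]
top ring [ 478.7 -255.    58.1]
flange [[ 0.367 -0.284  0.03 ]] -0.0
dial [[ 0.491 -0.364  0.074]] 0.073
vee [[ 0.34  -0.159  0.03 ]] 0.015
tin [[ 0.64 -0.07  0.03]] 0.035
disc [[ 0.603 -0.204  0.03 ]] 0.001
pin [[0.411 0.129 0.04 ]] [0.411 0.129 0.039]
pin [[0.384 0.014 0.04 ]] [0.384 0.014 0.04 ]
pin [[ 0.405 -0.097  0.04 ]] [ 0.405 -0.097  0.04 ]
blob 2161 362.62378528459044 148.78852383155947 [ 6.061e+02 -2.041e+02  1.151e+02  1.140e+02  1.000e-01] 0.01910135258809742
blob 598 317.31605351170566 208.1438127090301 [ 470.4 -108.8  150.8   22.2   22.5] 0.0350165711857513
blob 1031 400.6372453928225 252.4219204655674 [ 385.7 -284.7  101.    68.9  -89.3] 0.03528602647042489
side leg [473.7 125.8 152.8  31.4  31.1]
side leg [447.8   7.1 152.7  31.3  28.9]
side leg [ 468.1 -109.9  151.7   30.8   22.2]
side mark [4.969e+02 1.079e+02 1.228e+02 5.090e+01 4.000e-01]
side mark [399.  106.3  44.8  19.2 -88.4]
side mark [470.4  -8.1 118.   49.3  -0. ]
side mark [369.6  -8.6  47.6  21.6 -81.5]
side mark [ 488.4 -126.8  121.8   49.    -4.2]
side mark [ 392.6 -118.8   48.7   23.7   86.9]
side mark [ 445.6 -300.8   51.    11.5  -36.1]
side ring [ 478.6 -255.6   57.9]
```

View pics/dial0.png

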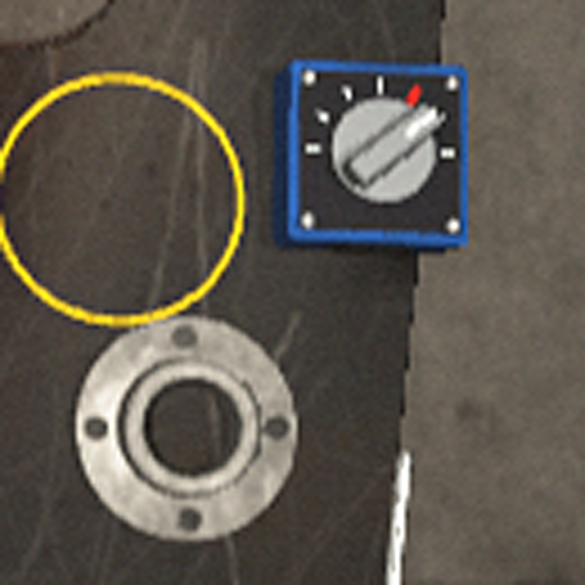

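Dial close-up: the pointer is at about (430,115) in the crop, clockwise of the red mark at (414,95), so it stands near click 5. Click 0 faces world +y. I'll go above the dial, turning the tool to match.

```bash
python3 -m crank '[{"grip":1,"delta_pos":[0.8,-1,0],"angular":[0,0,-1]},{"grip":1,"delta_pos":[0.8,-1,0],"angular":[0,0,-1]},{"grip":1,"delta_pos":[0.8,-1,0],"angular":[0,0,-1]},{"grip":1,"delta_pos":[0.8,-1,0],"angular":[0,0,-1]},{"grip":1,"delta_pos":[0.8,-1,0],"angular":[0,0,-1]}]'
python3 -m crank '[{"grip":1,"delta_pos":[0.8,-1,0],"angular":[0,0,-1]},{"grip":1,"delta_pos":[0.8,-1,0],"angular":[0,0,-1]},{"grip":1,"delta_pos":[0.8,-1,0],"angular":[0,0,-1]},{"grip":1,"delta_pos":[0.8,-1,0],"angular":[0,0,-1]},{"grip":1,"delta_pos":[0.8,-1,0],"angular":[0,0,-1]}]'
python3 -m crank '[{"grip":1,"delta_pos":[0.8,-1,0],"angular":[0,0,-1]},{"grip":1,"delta_pos":[0.8,-1,0],"angular":[0,0,-1]},{"grip":1,"delta_pos":[0.8,-1,0],"angular":[0,0,-1]},{"grip":1,"delta_pos":[0.8,-1,0],"angular":[0,0,-1]},{"grip":1,"delta_pos":[0.8,-1,0],"angular":[0,0,-1]}]'
python3 -m crank '[{"grip":1,"delta_pos":[0,-1,0],"angular":[0,0,-1]},{"grip":1,"delta_pos":[0,-1,0],"angular":[0,0,-1]},{"grip":1,"delta_pos":[0,-1,0],"angular":[0,0,-1]},{"grip":1,"delta_pos":[0,-1,0],"angular":[0,0,-1]},{"grip":1,"delta_pos":[0,-1,0],"angular":[0,0,-1]}]'

```

```text
t: 0.88
tool_pos: [0.319, 0.5039, 0.2312]
tcp_rot: [-3.141, -0.0, 2.262]
wrist_force: [0.5, 0.5, -0.5]
opening: 0.0855
gripper_force: 0.0
t: 1.5
tool_pos: [0.399, 0.4039, 0.2313]
tcp_rot: [-3.142, -0.0, 1.762]
wrist_force: [0.8, 0.4, 0.3]
opening: 0.0855
gripper_force: 0.0
t: 2.12
tool_pos: [0.479, 0.3039, 0.2313]
tcp_rot: [-3.141, -0.0, 1.262]
wrist_force: [0.2, -0.7, -0.9]
opening: 0.0855
gripper_force: 0.0
t: 2.75
tool_pos: [0.4785, 0.2039, 0.2313]
tcp_rot: [-3.141, -0.0, 0.762]
wrist_force: [1.0, -0.4, -0.3]
opening: 0.0854
gripper_force: 0.0
```

```bash
python3 -m crank '[{"grip":1,"delta_pos":[0,-1,0],"angular":[0,0,-0.7]},{"grip":1,"delta_pos":[0,-1,0],"angular":[0,0,-0.7]},{"grip":1,"delta_pos":[0,-1,0],"angular":[0,0,-0.7]},{"grip":1,"delta_pos":[0,-1,0],"angular":[0,0,-0.7]},{"grip":1,"delta_pos":[0,-1,0],"angular":[0,0,-0.7]}]'
python3 -m crank '[{"grip":1,"delta_pos":[0,-1,0],"angular":[0,0,-0.7]},{"grip":1,"delta_pos":[0,-1,0],"angular":[0,0,-0.7]},{"grip":1,"delta_pos":[0,-1,0],"angular":[0,0,-0.7]},{"grip":1,"delta_pos":[0,-1,0],"angular":[0,0,-0.7]},{"grip":1,"delta_pos":[0,-1,0],"angular":[0,0,-0.7]}]'
python3 -m crank '[{"grip":1,"delta_pos":[0,-1,0],"angular":[0,0,-0.7]},{"grip":1,"delta_pos":[0,-1,0],"angular":[0,0,-0.7]},{"grip":1,"delta_pos":[0,-1,0],"angular":[0,0,-0.7]},{"grip":1,"delta_pos":[0,-1,0],"angular":[0,0,-0.7]},{"grip":1,"delta_pos":[0,-1,0],"angular":[0,0,-0.7]}]'
python3 -m crank '[{"grip":1,"delta_pos":[0,-1,0],"angular":[0,0,-0.7]},{"grip":1,"delta_pos":[0,-1,0],"angular":[0,0,-0.7]},{"grip":1,"delta_pos":[0,-1,0],"angular":[0,0,-0.7]},{"grip":1,"delta_pos":[0,-1,0],"angular":[0,0,-0.7]},{"grip":1,"delta_pos":[0,-1,0],"angular":[0,0,-0.7]}]'
python3 -m crank '[{"grip":0.5,"delta_pos":[0.1,-1,0],"angular":[0,0,-0.7]},{"grip":0.5,"delta_pos":[0.1,-1,0],"angular":[0,0,-0.7]},{"grip":0.5,"delta_pos":[0.1,-1,0],"angular":[0,0,-0.7]},{"grip":0.5,"delta_pos":[0.1,-1,0],"angular":[0,0,-0.7]},{"grip":0.5,"delta_pos":[0.1,-1,0],"angular":[0,0,-0.7]}]'
python3 -m crank '[{"grip":0.5,"delta_pos":[0.1,-1,0],"angular":[0,0,-0.4]},{"grip":0.5,"delta_pos":[0.1,-1,0],"angular":[0,0,-0.2]},{"grip":0.5,"delta_pos":[0,-1,0],"angular":[0,0,0]},{"grip":0.5,"delta_pos":[0,-0.4,0],"angular":[0,0,0]},{"grip":0.5,"delta_pos":[0,0,0],"angular":[0,0,0]}]'
cat > m2.py <<'E'
from h import *
import sys
c=cam('wrist');cv2.imwrite(f'pics/{sys.argv[1]}.png',c['img'][:,:,::-1])
W=cloud(c);z=W[...,2]
m=(z>.066)&(z<.082)&(np.hypot(W[...,0]-.49,W[...,1]+.365)<.045)
for k in comps(m,100):
    v,u=np.nonzero(k);P=plane(c,np.c_[u,v],.074);print('bar',rect(P),u.mean(),v.mean())
    g=(c['hsv'][...,2]>200)&(c['hsv'][...,1]<40)&k; print('pointer',W[g].mean(0),g.sum())
m=(z>.035)&(z<.055)&(np.hypot(W[...,0]-.49,W[...,1]+.365)<.075)
v,u=np.nonzero(m);print('box',rect(plane(c,np.c_[u,v],.044)))
for k in comps(red(c)&m,8):
    v,u=np.nonzero(k);print('redmark',plane(c,np.c_[u,v],.044).mean(0))
print(ctrl.state()['tool_pos'],ctrl.state()['tcp_rot'],ctrl.state()['q'].round(2) if hasattr(ctrl.state()['q'],'round') else ctrl.state()['q'])
E
python3 m2.py w1
```

```text
t: 3.38
tool_pos: [0.4784, 0.1039, 0.2313]
tcp_rot: [-3.141, -0.0, 0.413]
wrist_force: [0.8, 0.4, -0.7]
opening: 0.0853
gripper_force: 0.0
t: 4.0
tool_pos: [0.4785, 0.0033, 0.2313]
tcp_rot: [-3.142, -0.0, 0.061]
wrist_force: [-0.2, 0.6, 0.8]
opening: 0.085
gripper_force: 0.0
t: 4.62
tool_pos: [0.4786, -0.0967, 0.2313]
tcp_rot: [-3.142, -0.0, -0.289]
wrist_force: [-0.7, -0.5, -0.0]
opening: 0.0856
gripper_force: 0.0
t: 5.25
tool_pos: [0.4786, -0.1967, 0.2313]
tcp_rot: [-3.142, -0.0, -0.639]
wrist_force: [0.7, 0.1, -0.2]
opening: 0.0856
gripper_force: 0.0
t: 5.88
tool_pos: [0.4888, -0.2967, 0.2312]
tcp_rot: [3.141, -0.0, -0.988]
wrist_force: [-0.0, -0.2, 0.5]
opening: 0.0426
gripper_force: 0.0
t: 6.5
tool_pos: [0.4923, -0.364, 0.2311]
tcp_rot: [3.141, -0.0, -1.046]
wrist_force: [0.1, -0.4, -0.2]
opening: 0.0427
gripper_force: 0.0
bar [ 497.7 -370.    46.8   12.9  -51.9] 317.2632423756019 171.7078651685393
pointer [ 0.49788427 -0.36950302  0.07359947] 559
box [ 497.5 -369.7   83.6   82.9   88.8]
[ 0.49257255 -0.36330358  0.23112594] [ 3.14142639e+00  2.65787047e-04 -1.04493159e+00] [-0.21  0.37  1.    1.6  -0.32  1.34 -1.78]
```

View pics/w1.png

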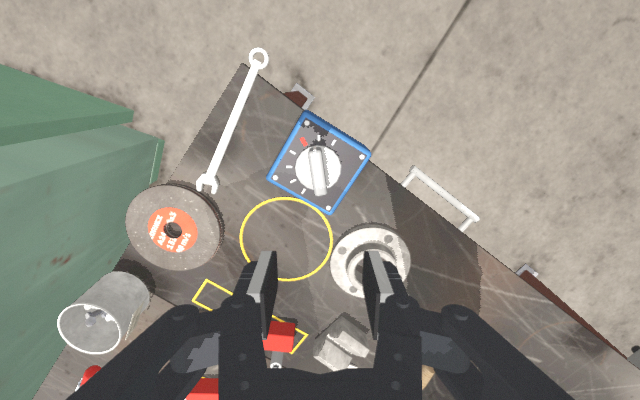

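The wrist view shows the dial at (318,170) with its bar at about -52° in the world, so it stands between clicks 4 and 5. I'll compare the wrist's ring centre with the top and side values to settle the camera offset.

```bash
cat > m3.py <<'E'
from h import *
for n in('wrist','top','side'):
    c=cam(n);W=cloud(c);z=W[...,2]
    print(n,legs_marks(c,(.3,.8,-.35,-.15))['ring'])
    m=(z>.066)&(z<.082)&(np.hypot(W[...,0]-.495,W[...,1]+.365)<.045)
    for k in comps(m,20):
        v,u=np.nonzero(k);P=plane(c,np.c_[u,v],.074);print('bar',rect(P),k.sum())
    m=(z>.035)&(z<.055)&(np.hypot(W[...,0]-.495,W[...,1]+.365)<.075)
    v,u=np.nonzero(m);print('box',rect(plane(c,np.c_[u,v],.044)),m.sum())
E
python3 m3.py
```

```text
wrist []
bar [ 497.7 -369.8   46.5   12.9  -52. ] 623
box [ 497.5 -369.6   83.4   82.8   88.9] 5494
top [array([ 478.8, -254.9,   58.1])]
box [ 527.5 -337.5   53.7   24.8  -47.4] 178
side [array([ 478.7, -255.4,   57.8])]
bar [ 493.1 -371.4   45.6   15.8  -52.3] 180
box [ 492.9 -371.6   85.5   85.4   88.7] 1514
```

```bash
python3 -m crank '[{"grip":0.5,"delta_pos":[0.12,-0.28,0],"angular":[0,0,0.7]},{"grip":0.5,"delta_pos":[0,0,-1],"angular":[0,0,0.7]},{"grip":0.5,"delta_pos":[0,0,-1],"angular":[0,0,0]},{"grip":0.5,"delta_pos":[0,0,-1],"angular":[0,0,0]},{"grip":0.5,"delta_pos":[0,0,-1],"angular":[0,0,0]}]'
python3 -m crank '[{"grip":0.5,"delta_pos":[0,0,-1],"angular":[0,0,0]},{"grip":0.5,"delta_pos":[0,0,-1],"angular":[0,0,0]},{"grip":0.5,"delta_pos":[0,0,-1],"angular":[0,0,0]},{"grip":0.5,"delta_pos":[0,0,-1],"angular":[0,0,0]},{"grip":0.5,"delta_pos":[0,0,-0.7],"angular":[0,0,0]}]'
python3 -m crank '[{"grip":0,"delta_pos":[0,0,0],"angular":[0,0,0]},{"grip":0,"delta_pos":[0,0,0],"angular":[0,0,0]},{"grip":0,"delta_pos":[0,0,0],"angular":[0,0,0]}]' 25
python3 -m crank '[{"grip":0,"delta_pos":[0,0,0],"angular":[0,0,0]},{"grip":0,"delta_pos":[0,0,0],"angular":[0,0,0]}]' 25

```

```text
t: 7.32
tool_pos: [0.495, -0.3686, 0.1499]
tcp_rot: [3.142, 0.0, -0.905]
wrist_force: [0.1, 0.7, 0.1]
opening: 0.0424
gripper_force: 0.0
t: 7.95
tool_pos: [0.4947, -0.3688, 0.0558]
tcp_rot: [3.141, 0.001, -0.904]
wrist_force: [0.4, 0.2, -0.5]
opening: 0.0429
gripper_force: 0.0
t: 8.32
tool_pos: [0.4965, -0.3678, 0.0577]
tcp_rot: [-3.139, -0.0, -0.903]
wrist_force: [4.6, 3.8, -4.8]
opening: 0.012
gripper_force: 29.3
t: 8.57
tool_pos: [0.4966, -0.3678, 0.0577]
tcp_rot: [-3.139, -0.001, -0.903]
wrist_force: [5.5, 2.1, -5.8]
opening: 0.0126
gripper_force: 29.3
```

```bash
python3 -m crank '[{"grip":0,"delta_pos":[0.1,0.06,0],"angular":[0,0,0]},{"grip":0,"delta_pos":[0,0,0],"angular":[0,0,0.5]},{"grip":0,"delta_pos":[0,0,0],"angular":[0,0,1]},{"grip":0,"delta_pos":[0,0,0],"angular":[0,0,1]},{"grip":0,"delta_pos":[0,0,0],"angular":[0,0,1]}]' 30
python3 -m crank '[{"grip":0,"delta_pos":[0,0,0],"angular":[0,0,1]},{"grip":0,"delta_pos":[0,0,0],"angular":[0,0,1]},{"grip":0,"delta_pos":[0,0,0],"angular":[0,0,1]},{"grip":0,"delta_pos":[0,0,0],"angular":[0,0,1]},{"grip":0,"delta_pos":[0,0,0],"angular":[0,0,1]}]'

```

```text
t: 9.2
tool_pos: [0.4965, -0.3679, 0.0576]
tcp_rot: [3.141, 0.0, -0.551]
wrist_force: [-1.3, 1.6, -1.0]
opening: 0.0123
gripper_force: 29.8
t: 9.82
tool_pos: [0.4965, -0.3681, 0.0576]
tcp_rot: [3.141, 0.0, -0.052]
wrist_force: [-0.4, 0.8, -1.9]
opening: 0.0121
gripper_force: 30.7
```

```bash
python3 -m crank '[{"grip":0,"delta_pos":[0,0,0],"angular":[0,0,1]},{"grip":0,"delta_pos":[0,0,0],"angular":[0,0,1]},{"grip":0,"delta_pos":[0,0,0],"angular":[0,0,1]},{"grip":0,"delta_pos":[0,0,0],"angular":[0,0,1]},{"grip":0,"delta_pos":[0,0,0],"angular":[0,0,1]}]'
python3 -m crank '[{"grip":0,"delta_pos":[0,0,0],"angular":[0,0,1]},{"grip":0,"delta_pos":[0,0,0],"angular":[0,0,1]},{"grip":0,"delta_pos":[0,0,0],"angular":[0,0,1]},{"grip":0,"delta_pos":[0,0,0],"angular":[0,0,1]},{"grip":0,"delta_pos":[0,0,0],"angular":[0,0,1]}]'
python3 -m crank '[{"grip":0,"delta_pos":[0,0,0],"angular":[0,0,1]},{"grip":0,"delta_pos":[0,0,0],"angular":[0,0,1]},{"grip":0,"delta_pos":[0,0,0],"angular":[0,0,1]},{"grip":0,"delta_pos":[0,0,0],"angular":[0,0,1]},{"grip":0,"delta_pos":[0,0,0],"angular":[0,0,1]}]'
python3 -m crank '[{"grip":0,"delta_pos":[0,0,0],"angular":[0,0,1]},{"grip":0,"delta_pos":[0,0,0],"angular":[0,0,0]}]'
python3 -c "
from workcell import ctrl
s=ctrl.state();print(s['torque'],s['q'])"

```

```text
t: 10.45
tool_pos: [0.4966, -0.3683, 0.0576]
tcp_rot: [3.141, 0.0, 0.448]
wrist_force: [-0.4, -0.3, -2.8]
opening: 0.0121
gripper_force: 30.6
t: 11.08
tool_pos: [0.4968, -0.3685, 0.0576]
tcp_rot: [3.141, 0.001, 0.948]
wrist_force: [-0.5, -0.5, -4.1]
opening: 0.012
gripper_force: 30.5
t: 11.7
tool_pos: [0.497, -0.3685, 0.0576]
tcp_rot: [3.141, 0.001, 1.448]
wrist_force: [1.0, -0.1, -5.0]
opening: 0.0122
gripper_force: 30.5
t: 11.95
tool_pos: [0.497, -0.3685, 0.0576]
tcp_rot: [3.141, 0.001, 1.545]
wrist_force: [1.5, -0.1, -4.0]
opening: 0.0123
gripper_force: 30.5
[-0.29517557 -0.39763701  0.078075  ] [ 0.30646775  0.42581703  0.32430802  1.74461619 -0.15705326  0.99565895
  0.66307292]
```

```bash
python3 -m crank '[{"grip":0.5,"delta_pos":[0,0,0],"angular":[0,0,0]},{"grip":0.5,"delta_pos":[0,0,0],"angular":[0,0,0]},{"grip":1,"delta_pos":[0,0,1],"angular":[0,0,0]},{"grip":1,"delta_pos":[0,0,1],"angular":[0,0,0]},{"grip":1,"delta_pos":[0,0,1],"angular":[0,0,0]}]'
python3 -m crank '[{"grip":1,"delta_pos":[-1,0.65,1],"angular":[0,0,0]},{"grip":1,"delta_pos":[-1,0.65,1],"angular":[0,0,0]},{"grip":1,"delta_pos":[-1,0.65,1],"angular":[0,0,0]},{"grip":1,"delta_pos":[-1,0.65,1],"angular":[0,0,0]},{"grip":1,"delta_pos":[-1,0.65,0],"angular":[0,0,0]}]'
python3 -m crank '[{"grip":1,"delta_pos":[-1,0.65,0],"angular":[0,0,0]},{"grip":1,"delta_pos":[-0.5,0.3,0],"angular":[0,0,0]},{"grip":1,"delta_pos":[0,0,0],"angular":[0,0,0]}]'
cat > m4.py <<'E'
from h import *
import sys
c=cam('wrist');cv2.imwrite(f'pics/{sys.argv[1]}.png',c['img'][:,:,::-1])
o=legs_marks(c,(.3,.8,-.5,.0));print('ring',o['ring'])
W=cloud(c);z=W[...,2];fx,fy=float(sys.argv[2]),float(sys.argv[3]);d=np.hypot(W[...,0]-fx,W[...,1]-fy)
for nm,a,b,h in(('rim',.009,.019,.014),('hub',.025,.035,.03)):
    for k in comps((z>a)&(z<b)&(d<.08),150):
        v,u=np.nonzero(k);P=plane(c,np.c_[u,v],h)[:,:2].astype(np.float32);(x,y),r=cv2.minEnclosingCircle(P*1000);print(nm,round(x,1),round(y,1),round(r,1),k.sum())
d=np.hypot(W[...,0]-.497,W[...,1]+.369)
for k in comps((z>.066)&(z<.082)&(d<.045),50):
    v,u=np.nonzero(k);print('bar',rect(plane(c,np.c_[u,v],.074)))
s=ctrl.state();print(s['tool_pos'],s['tcp_rot'])
E
python3 m4.py w2 .367 -.284
```

```text
t: 12.58
tool_pos: [0.4974, -0.3681, 0.1197]
tcp_rot: [3.14, 0.001, 1.546]
wrist_force: [-0.2, -0.7, 0.3]
opening: 0.0855
gripper_force: 0.0
t: 13.2
tool_pos: [0.3972, -0.3032, 0.2003]
tcp_rot: [3.138, 0.002, 1.545]
wrist_force: [-0.2, -0.4, -0.6]
opening: 0.0855
gripper_force: 0.0
t: 13.58
tool_pos: [0.367, -0.2839, 0.1981]
tcp_rot: [3.14, 0.0, 1.546]
wrist_force: [0.8, 0.3, -0.1]
opening: 0.0855
gripper_force: 0.0
ring [array([ 479.2, -254.6,   58.2])]
rim 370.9 -283.6 51.2 4264
hub 370.8 -283.3 31.3 1537
bar [ 494.3 -364.9   49.    15.3   88.7]
[ 0.36743893 -0.28409261  0.19797252] [3.14031132e+00 4.03858715e-04 1.54572761e+00]
```

View pics/w2.png

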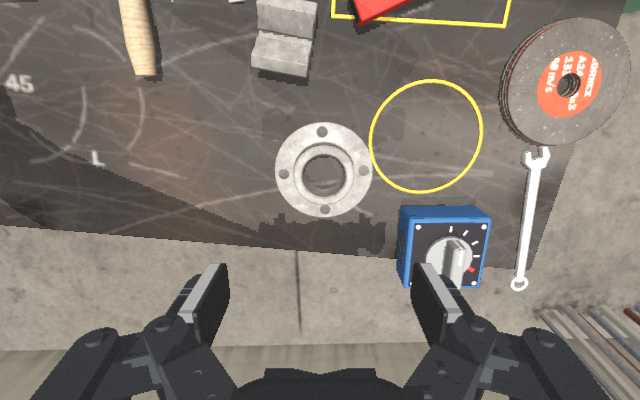

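The view shows the flange at (323,168), the ring at (426,135) and the dial bar pointing to off, toward +y. Next I descend onto the hub and close.

```bash
python3 -m crank '[{"grip":1,"delta_pos":[0.17,0.03,-1],"angular":[0,0,0]},{"grip":1,"delta_pos":[0,0,-1],"angular":[0,0,0]},{"grip":1,"delta_pos":[0,0,-1],"angular":[0,0,0]},{"grip":1,"delta_pos":[0,0,-1],"angular":[0,0,0]},{"grip":1,"delta_pos":[0,0,-1],"angular":[0,0,0]}]'
python3 -m crank '[{"grip":1,"delta_pos":[0,0,-1],"angular":[0,0,0]},{"grip":1,"delta_pos":[0,0,-1],"angular":[0,0,0]},{"grip":1,"delta_pos":[0,0,-1],"angular":[0,0,0]},{"grip":1,"delta_pos":[0,0,-0.8],"angular":[0,0,0]},{"grip":1,"delta_pos":[0,0,-0.55],"angular":[0,0,0]}]'
python3 -m crank '[{"grip":0,"delta_pos":[0,0,0],"angular":[0,0,0]},{"grip":0,"delta_pos":[0,0,0],"angular":[0,0,0]},{"grip":0,"delta_pos":[0,0,0],"angular":[0,0,0]},{"grip":0,"delta_pos":[0,0,0],"angular":[0,0,0]}]' 40

```

```text
t: 14.25
tool_pos: [0.3711, -0.2837, 0.0966]
tcp_rot: [-3.141, 0.0, 1.546]
wrist_force: [0.2, -0.4, 0.1]
opening: 0.0855
gripper_force: 0.0
t: 14.88
tool_pos: [0.3705, -0.2833, 0.0094]
tcp_rot: [-3.141, -0.0, 1.546]
wrist_force: [-0.4, 0.8, 1.0]
opening: 0.085
gripper_force: 0.0
t: 15.38
tool_pos: [0.3708, -0.2834, 0.011]
tcp_rot: [3.141, 0.0, 1.546]
wrist_force: [-2.0, 1.4, 6.8]
opening: 0.0614
gripper_force: 43.8
```

```bash
python3 -m crank '[{"grip":0,"delta_pos":[0.5,0.13,0.02],"angular":[0,0,0]},{"grip":0,"delta_pos":[0.7,0.19,0],"angular":[0,0,0]},{"grip":0,"delta_pos":[0.7,0.19,0],"angular":[0,0,0]},{"grip":0,"delta_pos":[0.7,0.19,0],"angular":[0,0,0]},{"grip":0,"delta_pos":[0.7,0.19,0],"angular":[0,0,0]}]'
python3 -m crank '[{"grip":0,"delta_pos":[0.7,0.19,0],"angular":[0,0,0]},{"grip":0,"delta_pos":[0.7,0.19,0],"angular":[0,0,0]},{"grip":0,"delta_pos":[0.5,0.13,0],"angular":[0,0,0]},{"grip":0,"delta_pos":[0.2,0.03,0],"angular":[0,0,0]},{"grip":0,"delta_pos":[0,0,0],"angular":[0,0,0]}]'

```

```text
t: 16.0
tool_pos: [0.4369, -0.2656, 0.011]
tcp_rot: [-3.141, 0.0, 1.546]
wrist_force: [-6.3, -1.5, 8.1]
opening: 0.0612
gripper_force: 44.5
t: 16.62
tool_pos: [0.4793, -0.2544, 0.0111]
tcp_rot: [3.141, 0.0, 1.546]
wrist_force: [-3.5, -0.5, 6.0]
opening: 0.0609
gripper_force: 44.0
```

```bash
python3 -m crank '[{"grip":1,"delta_pos":[0,0,0],"angular":[0,0,0]},{"grip":1,"delta_pos":[0,0,0],"angular":[0,0,0]},{"grip":1,"delta_pos":[0,0,1],"angular":[0,0,0]},{"grip":1,"delta_pos":[0,0,1],"angular":[0,0,0]},{"grip":1,"delta_pos":[0,0,1],"angular":[0,0,0]}]'
python3 -m crank '[{"grip":1,"delta_pos":[0,0,1],"angular":[0,0,0]},{"grip":1,"delta_pos":[0,0,1],"angular":[0,0,0]},{"grip":1,"delta_pos":[0,0,1],"angular":[0,0,0]},{"grip":1,"delta_pos":[0,0,1],"angular":[0,0,0]},{"grip":1,"delta_pos":[0,0,0],"angular":[0,0,0]}]'
python3 m4.py w3 .479 -.255
cat > m5.py <<'E'
from h import *
import sys
n=sys.argv[1];c=cam(n);W=cloud(c);z=W[...,2]
o=legs_marks(c)
for l in o['leg']: print('leg',l)
# marks: union of yellow near each nominal centre
inb=yel(c)&(abs(z)<.012)
for cx,cy in((.472,.108),(.449,-.007),(.468,-.127)):
    k=inb&(abs(W[...,0]-cx)<.1)&(abs(W[...,1]-cy)<.045)
    if k.sum()<50: continue
    v,u=np.nonzero(k);P=plane(c,np.c_[u,v],0);r=rect(P);print('mark',r,k.sum())
    k=(z>.036)&(z<.046)&(np.hypot(W[...,0]-cx+.06,W[...,1]-cy-.022)<.03)
    if k.sum()>10:
        v,u=np.nonzero(k);(x,y),rr=cv2.minEnclosingCircle((plane(c,np.c_[u,v],.04)[:,:2]*1000).astype(np.float32));print('  pin',round(x,1),round(y,1),round(rr,1),'-> mark',round(x+60,1),round(y-22,1))
E
python3 m5.py top; python3 m5.py side
```

```text
t: 17.25
tool_pos: [0.4786, -0.2543, 0.0712]
tcp_rot: [3.142, -0.0, 1.546]
wrist_force: [0.3, 0.2, 0.6]
opening: 0.0855
gripper_force: 0.0
t: 17.88
tool_pos: [0.4795, -0.2548, 0.152]
tcp_rot: [3.139, 0.001, 1.546]
wrist_force: [0.4, -0.1, 0.1]
opening: 0.0852
gripper_force: 0.0
ring [array([ 478.9, -255.1,   58.4])]
rim 479.0 -254.5 51.2 5476
rim 479.1 -258.7 22.2 212
rim 484.8 -328.1 29.2 282
hub 478.7 -254.3 31.4 2037
hub 485.3 -329.3 29.8 340
bar [ 496.5 -363.9   50.3   12.9   89.5]
[ 0.47880766 -0.25453191  0.15086665] [3.14043817e+00 2.12497737e-04 1.54602423e+00]
leg [474.6 130.1 149.   28.6  30.8]
leg [ 469.5 -106.   149.    27.9   22.6]
leg [449.1  11.7 148.8  28.4  28.4]
mark [473.  109.4 165.   44.1   0.6] 279
  pin 411.9 129.4 7.3 -> mark 471.9 107.4
mark [445.5  -6.8 166.9  44.5  -1. ] 305
  pin 383.8 15.2 7.3 -> mark 443.8 -6.8
mark [ 465.  -123.7  167.5   43.9   -4.3] 267
  pin 405.5 -97.1 7.3 -> mark 465.5 -119.1
leg [472.9 125.5 154.1  31.6  31.8]
leg [447.8   7.1 152.7  31.7  28.6]
leg [ 450.5 -117.   112.4   30.2   22.4]
mark [473.8 107.2 168.9  52.2   1.4] 200
mark [ 4.444e+02 -8.600e+00  1.688e+02  4.840e+01 -3.000e-01] 212
mark [ 465.1 -125.1  169.    48.3   -4.4] 261
```

The flange sits centred to within 1 mm and the dial is at off. Next is the leg at y ≈ -0.106.

```bash
python3 -m crank '[{"grip":0.75,"delta_pos":[0,0,1],"angular":[0,0,-1]},{"grip":0.75,"delta_pos":[0,0.9,1],"angular":[0,0,-1]},{"grip":0.75,"delta_pos":[-0.1,0.9,0.5],"angular":[0,0,-1]},{"grip":0.75,"delta_pos":[-0.1,0.9,0],"angular":[0,0,-1]},{"grip":0.75,"delta_pos":[-0.1,0.9,0],"angular":[0,0,-1]}]'
python3 -m crank '[{"grip":0.75,"delta_pos":[-0.1,0.9,0],"angular":[0,0,-1]},{"grip":0.75,"delta_pos":[-0.1,0.9,0],"angular":[0,0,-1]},{"grip":0.75,"delta_pos":[0,0.9,0],"angular":[0,0,-1]},{"grip":0.75,"delta_pos":[0,0.9,0],"angular":[0,0,-1]},{"grip":0.75,"delta_pos":[0,0.22,0],"angular":[0,0,-1]}]'
python3 -m crank '[{"grip":0.75,"delta_pos":[0,0,0],"angular":[0,0,-1]},{"grip":0.75,"delta_pos":[0,0,0],"angular":[0,0,-0.5]},{"grip":0.75,"delta_pos":[0,0,0],"angular":[0,0,0]}]'
python3 m5.py wrist
```

```text
t: 18.65
tool_pos: [0.4719, -0.1818, 0.1997]
tcp_rot: [-3.14, 0.0, 1.043]
wrist_force: [-1.4, 0.8, 0.3]
opening: 0.0642
gripper_force: 0.0
t: 19.27
tool_pos: [0.468, -0.1048, 0.1996]
tcp_rot: [-3.14, 0.001, 0.544]
wrist_force: [0.8, -0.7, -0.0]
opening: 0.0641
gripper_force: 0.0
t: 19.65
tool_pos: [0.468, -0.106, 0.1998]
tcp_rot: [-3.141, 0.001, 0.396]
wrist_force: [0.1, 0.2, -0.2]
opening: 0.064
gripper_force: 0.0
leg [469.6 124.5 132.9  32.1  30.8]
leg [450.6  11.  149.1  30.   28.5]
leg [ 470.7 -105.5  148.8   27.7   22.7]
mark [472.8 109.7 166.   44.3   0.8] 1085
  pin 414.5 128.0 7.4 -> mark 474.5 106.0
mark [444.6  -6.8 166.4  44.1  -0.7] 899
  pin 388.2 14.8 7.6 -> mark 448.2 -7.2
mark [ 464.7 -123.7  166.5   44.1   -4.4] 849
  pin 409.1 -96.0 7.3 -> mark 469.1 -118.0
```

```bash
python3 -m crank '[{"grip":0.75,"delta_pos":[0.1,0,-1],"angular":[0,0,0]},{"grip":0.75,"delta_pos":[0,0,-1],"angular":[0,0,0]},{"grip":0.75,"delta_pos":[0,0,-1],"angular":[0,0,0]},{"grip":0.75,"delta_pos":[0,0,-1],"angular":[0,0,0]},{"grip":0.75,"delta_pos":[0,0,-1],"angular":[0,0,0]}]'
python3 -m crank '[{"grip":0.75,"delta_pos":[0,0,-1],"angular":[0,0,0]},{"grip":0.75,"delta_pos":[0,0,-1],"angular":[0,0,0]},{"grip":0.75,"delta_pos":[0,0,-1],"angular":[0,0,0]},{"grip":0.75,"delta_pos":[0,0,-1],"angular":[0,0,0]},{"grip":0.75,"delta_pos":[0,0,-0.6],"angular":[0,0,0]}]'
python3 -m crank '[{"grip":0,"delta_pos":[0,0,0],"angular":[0,0,0]},{"grip":0,"delta_pos":[0,0,0],"angular":[0,0,0]},{"grip":0,"delta_pos":[0,0,0],"angular":[0,0,0]},{"grip":0,"delta_pos":[0,0,0],"angular":[0,0,0]}]' 40

```

```text
t: 20.32
tool_pos: [0.4701, -0.1062, 0.0997]
tcp_rot: [-3.141, 0.0, 0.397]
wrist_force: [0.8, 0.0, -0.2]
opening: 0.0639
gripper_force: 0.0
t: 20.95
tool_pos: [0.4697, -0.1061, 0.0075]
tcp_rot: [-3.141, 0.001, 0.397]
wrist_force: [0.1, -0.4, 0.7]
opening: 0.0641
gripper_force: 0.0
t: 21.45
tool_pos: [0.4709, -0.1063, 0.0094]
tcp_rot: [3.141, -0.001, 0.396]
wrist_force: [-1.5, -0.6, 5.4]
opening: 0.0269
gripper_force: 41.3
```

```bash
python3 -m crank '[{"grip":0,"delta_pos":[-0.04,-0.11,0],"angular":[0,0,-0.6]},{"grip":0,"delta_pos":[-0.04,-0.11,0],"angular":[0,0,-0.6]},{"grip":0,"delta_pos":[-0.04,-0.11,0],"angular":[0,0,-0.6]},{"grip":0,"delta_pos":[-0.04,-0.11,0],"angular":[0,0,-0.6]},{"grip":0,"delta_pos":[-0.04,-0.11,0],"angular":[0,0,-0.6]}]'
python3 -m crank '[{"grip":0,"delta_pos":[-0.04,-0.11,0],"angular":[0,0,-0.6]},{"grip":0,"delta_pos":[-0.04,-0.11,0],"angular":[0,0,-0.6]},{"grip":0,"delta_pos":[-0.03,-0.14,0],"angular":[0,0,-0.52]},{"grip":0,"delta_pos":[0,0,0],"angular":[0,0,0]},{"grip":0,"delta_pos":[0,0,0],"angular":[0,0,0]}]'

```

```text
t: 22.08
tool_pos: [0.4673, -0.1168, 0.0094]
tcp_rot: [-3.141, -0.002, 0.095]
wrist_force: [0.6, 2.5, 2.6]
opening: 0.0272
gripper_force: 41.1
t: 22.7
tool_pos: [0.4651, -0.1243, 0.0094]
tcp_rot: [-3.141, -0.002, -0.075]
wrist_force: [0.2, 1.7, 7.1]
opening: 0.027
gripper_force: 41.5
```

```bash
python3 -m crank '[{"grip":0.75,"delta_pos":[0,0,0],"angular":[0,0,0]},{"grip":0.75,"delta_pos":[0,0,0],"angular":[0,0,0]},{"grip":0.75,"delta_pos":[0,0,1],"angular":[0,0,0]},{"grip":0.75,"delta_pos":[0,0,1],"angular":[0,0,0]},{"grip":0.75,"delta_pos":[0,0,1],"angular":[0,0,0]}]'
python3 -m crank '[{"grip":0.75,"delta_pos":[-0.1,0.85,1],"angular":[0,0,0.72]},{"grip":0.75,"delta_pos":[-0.1,0.85,1],"angular":[0,0,0.72]},{"grip":0.75,"delta_pos":[-0.1,0.85,1],"angular":[0,0,0.72]},{"grip":0.75,"delta_pos":[-0.1,0.85,1],"angular":[0,0,0.72]},{"grip":0.75,"delta_pos":[-0.1,0.85,1],"angular":[0,0,0.72]}]'
python3 -m crank '[{"grip":0.75,"delta_pos":[-0.1,0.85,0.8],"angular":[0,0,0.72]},{"grip":0.75,"delta_pos":[-0.1,0.85,0.8],"angular":[0,0,0.72]},{"grip":0.75,"delta_pos":[-0.05,0.84,0],"angular":[0,0,0.68]},{"grip":0.75,"delta_pos":[0,0,0],"angular":[0,0,0]}]'
python3 m5.py wrist; python3 m5.py top
```

```text
t: 23.32
tool_pos: [0.4638, -0.1245, 0.0691]
tcp_rot: [3.141, 0.001, -0.076]
wrist_force: [0.6, 0.0, 0.8]
opening: 0.0641
gripper_force: 0.0
t: 23.95
tool_pos: [0.4538, -0.039, 0.1692]
tcp_rot: [-3.142, 0.0, 0.286]
wrist_force: [0.7, 0.5, 0.4]
opening: 0.0643
gripper_force: 0.0
t: 24.45
tool_pos: [0.4488, 0.0127, 0.2001]
tcp_rot: [-3.141, 0.001, 0.499]
wrist_force: [0.3, -0.0, -0.7]
opening: 0.0642
gripper_force: 0.0
leg [475.9 130.3 149.   29.3  31. ]
leg [450.2  12.7 148.3  27.7  28.5]
leg [ 473.3 -123.1  134.4   31.4   -4.2]
mark [473.1 109.3 166.2  44.3   0.9] 1165
  pin 414.5 129.5 7.3 -> mark 474.5 107.5
mark [444.8  -7.1 166.3  44.1  -0.8] 801
  pin 387.3 16.9 7.2 -> mark 447.3 -5.1
mark [ 464.8 -123.8  166.6   44.    -4.6] 630
  pin 409.1 -93.7 7.1 -> mark 469.1 -115.7
leg [ 464.3 -125.1  148.9   27.6   -4.4]
leg [425.3  -1.   94.8  28.2  28.4]
mark [445.1  -6.9 166.2  44.3  -1. ] 194
  pin 384.4 15.0 7.3 -> mark 444.4 -7.0
mark [ 465.  -123.7  167.5   43.7   -4.3] 314
  pin 405.5 -97.1 7.3 -> mark 465.5 -119.1
```

```bash
python3 -m crank '[{"grip":0.75,"delta_pos":[0.04,-0.03,-1],"angular":[0,0,0]},{"grip":0.75,"delta_pos":[0,0,-1],"angular":[0,0,0]},{"grip":0.75,"delta_pos":[0,0,-1],"angular":[0,0,0]},{"grip":0.75,"delta_pos":[0,0,-1],"angular":[0,0,0]},{"grip":0.75,"delta_pos":[0,0,-1],"angular":[0,0,0]}]'
python3 -m crank '[{"grip":0.75,"delta_pos":[0,0,-1],"angular":[0,0,0]},{"grip":0.75,"delta_pos":[0,0,-1],"angular":[0,0,0]},{"grip":0.75,"delta_pos":[0,0,-1],"angular":[0,0,0]},{"grip":0.75,"delta_pos":[0,0,-1],"angular":[0,0,0]},{"grip":0.75,"delta_pos":[0,0,-0.6],"angular":[0,0,0]}]'
python3 -m crank '[{"grip":0,"delta_pos":[0,0,0],"angular":[0,0,0]},{"grip":0,"delta_pos":[0,0,0],"angular":[0,0,0]},{"grip":0,"delta_pos":[0,0,0],"angular":[0,0,0]},{"grip":0,"delta_pos":[0,0,0],"angular":[0,0,0]}]' 40

```

```text
t: 25.18
tool_pos: [0.4496, 0.0098, 0.0995]
tcp_rot: [-3.141, 0.001, 0.494]
wrist_force: [0.6, -0.6, 0.7]
opening: 0.0641
gripper_force: 0.0
t: 25.8
tool_pos: [0.4492, 0.0099, 0.0074]
tcp_rot: [-3.141, 0.002, 0.494]
wrist_force: [0.0, -0.4, -0.1]
opening: 0.0644
gripper_force: 0.0
t: 26.3
tool_pos: [0.4504, 0.0109, 0.0094]
tcp_rot: [3.141, -0.001, 0.496]
wrist_force: [-1.7, -0.0, 5.3]
opening: 0.0272
gripper_force: 41.1
```

```bash
python3 -m crank '[{"grip":0,"delta_pos":[-0.03,-0.12,0],"angular":[0,0,-0.64]},{"grip":0,"delta_pos":[-0.03,-0.12,0],"angular":[0,0,-0.64]},{"grip":0,"delta_pos":[-0.03,-0.12,0],"angular":[0,0,-0.64]},{"grip":0,"delta_pos":[-0.03,-0.12,0],"angular":[0,0,-0.64]},{"grip":0,"delta_pos":[-0.03,-0.12,0],"angular":[0,0,-0.64]}]'
python3 -m crank '[{"grip":0,"delta_pos":[-0.04,-0.12,0],"angular":[0,0,-0.64]},{"grip":0,"delta_pos":[-0.04,-0.12,0],"angular":[0,0,-0.64]},{"grip":0,"delta_pos":[-0.04,-0.11,0],"angular":[0,0,-0.64]},{"grip":0,"delta_pos":[0,0,0],"angular":[0,0,0]},{"grip":0,"delta_pos":[0,0,0],"angular":[0,0,0]}]'

```

```text
t: 26.92
tool_pos: [0.448, -0.0008, 0.0094]
tcp_rot: [-3.141, -0.002, 0.174]
wrist_force: [0.6, 2.3, 2.6]
opening: 0.0271
gripper_force: 40.8
t: 27.55
tool_pos: [0.4454, -0.0081, 0.0094]
tcp_rot: [-3.141, -0.002, -0.015]
wrist_force: [0.3, -0.4, 5.9]
opening: 0.0273
gripper_force: 41.3
```

```bash
python3 -m crank '[{"grip":0.75,"delta_pos":[0,0,0],"angular":[0,0,0]},{"grip":0.75,"delta_pos":[0,0,0],"angular":[0,0,0]},{"grip":0.75,"delta_pos":[0,0,1],"angular":[0,0,0]},{"grip":0.75,"delta_pos":[0,0,1],"angular":[0,0,0]},{"grip":0.75,"delta_pos":[0,0,1],"angular":[0,0,0]}]'
python3 -m crank '[{"grip":0.75,"delta_pos":[0.19,0.87,1],"angular":[0,0,0.7]},{"grip":0.75,"delta_pos":[0.19,0.87,1],"angular":[0,0,0.7]},{"grip":0.75,"delta_pos":[0.19,0.87,1],"angular":[0,0,0.7]},{"grip":0.75,"delta_pos":[0.19,0.87,1],"angular":[0,0,0.7]},{"grip":0.75,"delta_pos":[0.19,0.87,1],"angular":[0,0,0.7]}]'
python3 -m crank '[{"grip":0.75,"delta_pos":[0.19,0.87,0.8],"angular":[0,0,0.7]},{"grip":0.75,"delta_pos":[0.19,0.87,0.8],"angular":[0,0,0.7]},{"grip":0.75,"delta_pos":[0.19,0.86,0],"angular":[0,0,0.64]},{"grip":0.75,"delta_pos":[0,0,0],"angular":[0,0,0]}]'
python3 m5.py wrist; python3 m5.py top
```

```text
t: 28.18
tool_pos: [0.4442, -0.0083, 0.0691]
tcp_rot: [3.141, 0.001, -0.016]
wrist_force: [1.5, -0.5, -0.3]
opening: 0.0638
gripper_force: 0.0
t: 28.8
tool_pos: [0.4633, 0.0793, 0.1691]
tcp_rot: [3.142, 0.001, 0.337]
wrist_force: [-0.3, -0.2, -1.0]
opening: 0.0641
gripper_force: 0.0
t: 29.3
tool_pos: [0.4746, 0.1321, 0.1997]
tcp_rot: [-3.141, 0.001, 0.541]
wrist_force: [-0.0, -0.1, -0.7]
opening: 0.064
gripper_force: 0.0
leg [476.1 131.8 148.2  27.7  31. ]
leg [479.   -6.5  84.7  31.8  -0.7]
leg [ 476.2 -121.6  129.1   35.    -4.2]
leg [385.9   1.3  49.3  24.1  42.4]
mark [473.  108.9 166.4  44.5   0.8] 907
  pin 414.7 131.8 7.4 -> mark 474.7 109.8
mark [444.7  -6.8 166.7  44.1  -1.1] 519
  pin 387.3 19.3 7.9 -> mark 447.3 -2.7
mark [ 480.6 -123.   136.7   43.8   -7.3] 466
leg [ 464.3 -125.3  148.9   27.7   -4.2]
leg [460.9 122.  117.3  28.6  30.8]
leg [445.   -9.4 149.2  27.8  -0.8]
mark [4.730e+02 1.094e+02 1.652e+02 4.450e+01 4.000e-01] 274
  pin 411.8 127.9 7.2 -> mark 471.8 105.9
mark [445.5  -6.9 166.9  44.3  -1. ] 345
  pin 383.8 15.6 7.0 -> mark 443.8 -6.4
mark [ 465.2 -123.6  167.1   43.9   -4.4] 333
  pin 404.9 -97.7 7.2 -> mark 464.9 -119.7
```

```bash
python3 -m crank '[{"grip":0.75,"delta_pos":[0.03,0.05,-1],"angular":[0,0,0]},{"grip":0.75,"delta_pos":[0,0,-1],"angular":[0,0,0]},{"grip":0.75,"delta_pos":[0,0,-1],"angular":[0,0,0]},{"grip":0.75,"delta_pos":[0,0,-1],"angular":[0,0,0]},{"grip":0.75,"delta_pos":[0,0,-1],"angular":[0,0,0]}]'
python3 -m crank '[{"grip":0.75,"delta_pos":[0,0,-1],"angular":[0,0,0]},{"grip":0.75,"delta_pos":[0,0,-1],"angular":[0,0,0]},{"grip":0.75,"delta_pos":[0,0,-1],"angular":[0,0,0]},{"grip":0.75,"delta_pos":[0,0,-1],"angular":[0,0,0]},{"grip":0.75,"delta_pos":[0,0,-0.6],"angular":[0,0,0]}]'
python3 -m crank '[{"grip":0,"delta_pos":[0,0,0],"angular":[0,0,0]},{"grip":0,"delta_pos":[0,0,0],"angular":[0,0,0]},{"grip":0,"delta_pos":[0,0,0],"angular":[0,0,0]},{"grip":0,"delta_pos":[0,0,0],"angular":[0,0,0]}]' 40

```

```text
t: 30.02
tool_pos: [0.4751, 0.1306, 0.0995]
tcp_rot: [3.141, 0.001, 0.536]
wrist_force: [-0.7, -0.4, 0.5]
opening: 0.0641
gripper_force: 0.0
t: 30.65
tool_pos: [0.4748, 0.1306, 0.0074]
tcp_rot: [-3.142, 0.002, 0.536]
wrist_force: [0.3, 0.7, -0.8]
opening: 0.0639
gripper_force: 0.0
t: 31.15
tool_pos: [0.476, 0.132, 0.0095]
tcp_rot: [3.141, -0.001, 0.538]
wrist_force: [-1.0, -0.5, 5.7]
opening: 0.0267
gripper_force: 41.3
```

```bash
python3 -m crank '[{"grip":0,"delta_pos":[-0.02,-0.14,0],"angular":[0,0,-0.66]},{"grip":0,"delta_pos":[-0.02,-0.14,0],"angular":[0,0,-0.66]},{"grip":0,"delta_pos":[-0.02,-0.14,0],"angular":[0,0,-0.66]},{"grip":0,"delta_pos":[-0.02,-0.14,0],"angular":[0,0,-0.66]},{"grip":0,"delta_pos":[-0.02,-0.14,0],"angular":[0,0,-0.66]}]'
python3 -m crank '[{"grip":0,"delta_pos":[-0.02,-0.14,0],"angular":[0,0,-0.66]},{"grip":0,"delta_pos":[-0.02,-0.14,0],"angular":[0,0,-0.66]},{"grip":0,"delta_pos":[-0.01,-0.14,0],"angular":[0,0,-0.64]},{"grip":0,"delta_pos":[0,0,0],"angular":[0,0,0]},{"grip":0,"delta_pos":[0,0,0],"angular":[0,0,0]}]'

```

```text
t: 31.78
tool_pos: [0.4745, 0.1186, 0.0094]
tcp_rot: [-3.141, -0.002, 0.206]
wrist_force: [0.1, 2.1, 1.3]
opening: 0.0271
gripper_force: 41.0
t: 32.4
tool_pos: [0.4734, 0.1098, 0.0094]
tcp_rot: [-3.141, -0.002, 0.013]
wrist_force: [-0.4, 1.0, 6.0]
opening: 0.0272
gripper_force: 41.5
```

```bash
python3 -m crank '[{"grip":0,"delta_pos":[0,-0.06,0],"angular":[0,0,0]},{"grip":0,"delta_pos":[0,0,0],"angular":[0,0,0]},{"grip":0.75,"delta_pos":[0,0,0],"angular":[0,0,0]},{"grip":0.75,"delta_pos":[0,0,0],"angular":[0,0,0]},{"grip":0.75,"delta_pos":[0,0,1],"angular":[0,0,0]}]'
python3 -m crank '[{"grip":0.5,"delta_pos":[0,0,1],"angular":[0,0,0]},{"grip":0.5,"delta_pos":[0,0,1],"angular":[0,0,0]},{"grip":0.5,"delta_pos":[0,0,1],"angular":[0,0,0]},{"grip":0.5,"delta_pos":[0,-0.5,1],"angular":[0,0,0.5]},{"grip":0.5,"delta_pos":[0,-1,1],"angular":[0,0,0.7]}]'
python3 -m crank '[{"grip":0.5,"delta_pos":[0,-1,1],"angular":[0,0,0.7]},{"grip":0.5,"delta_pos":[0,-1,1],"angular":[0,0,0.7]},{"grip":0.5,"delta_pos":[0,-1,1],"angular":[0,0,0.7]},{"grip":0.5,"delta_pos":[0,-1,0],"angular":[0,0,0.7]},{"grip":0.5,"delta_pos":[0,-1,0],"angular":[0,0,0.7]}]'
python3 -m crank '[{"grip":0.5,"delta_pos":[0.05,-1,0],"angular":[0,0,0.7]},{"grip":0.5,"delta_pos":[0.05,-1,0],"angular":[0,0,0.7]},{"grip":0.5,"delta_pos":[0.05,-1,0],"angular":[0,0,0.7]},{"grip":0.5,"delta_pos":[0.05,-1,0],"angular":[0,0,0.7]},{"grip":0.5,"delta_pos":[0.05,-1,0],"angular":[0,0,0.7]}]'
python3 -m crank '[{"grip":0.5,"delta_pos":[0.1,-1,0],"angular":[0,0,0.7]},{"grip":0.5,"delta_pos":[0.1,-1,0],"angular":[0,0,0.7]},{"grip":0.5,"delta_pos":[0.1,-1,0],"angular":[0,0,0.7]},{"grip":0.5,"delta_pos":[0.1,-1,0],"angular":[0,0,0.7]},{"grip":0.5,"delta_pos":[0.1,-1,0],"angular":[0,0,0.7]}]'
python3 -m crank '[{"grip":0.5,"delta_pos":[0.1,-1,0],"angular":[0,0,0.7]},{"grip":0.5,"delta_pos":[0.1,-1,0],"angular":[0,0,0.7]},{"grip":0.5,"delta_pos":[0.1,-1,0],"angular":[0,0,0.7]},{"grip":0.5,"delta_pos":[0.1,-1,0],"angular":[0,0,0.7]},{"grip":0.5,"delta_pos":[0.1,-1,0],"angular":[0,0,0.3]}]'
cat > m6.py <<'E'
from h import *
import sys
c=cam('top')
cv2.imwrite(f'pics/{sys.argv[1]}.png',c['img'][:,:,::-1])
W=cloud(c);z=W[...,2];d=np.hypot(W[...,0]-.479,W[...,1]+.255)
for k in comps((z>.009)&(z<.035)&(d<.09),150):
    v,u=np.nonzero(k);(x,y),r=cv2.minEnclosingCircle((plane(c,np.c_[u,v],.014)[:,:2]*1000).astype(np.float32));print('flange',round(x,1),round(y,1),round(r,1))
print(legs_marks(c)['ring'])
E
python3 m5.py top;python3 m5.py side; python3 m6.py t1; python3 m4.py w4 .479 -.255
```

```text
t: 33.02
tool_pos: [0.4711, 0.1075, 0.0276]
tcp_rot: [3.14, 0.003, 0.012]
wrist_force: [0.6, 0.7, 0.9]
opening: 0.0637
gripper_force: 0.0
t: 33.65
tool_pos: [0.4722, 0.0782, 0.1291]
tcp_rot: [3.141, 0.001, 0.135]
wrist_force: [0.5, -0.4, 0.6]
opening: 0.0427
gripper_force: 0.0
t: 34.28
tool_pos: [0.4723, -0.0227, 0.1887]
tcp_rot: [3.142, 0.0, 0.484]
wrist_force: [0.2, -0.1, 0.2]
opening: 0.0424
gripper_force: 0.0
t: 34.9
tool_pos: [0.4772, -0.1226, 0.1884]
tcp_rot: [-3.141, 0.001, 0.834]
wrist_force: [1.0, 0.5, 0.5]
opening: 0.0423
gripper_force: 0.0
t: 35.52
tool_pos: [0.4872, -0.2225, 0.1884]
tcp_rot: [-3.141, 0.0, 1.184]
wrist_force: [-0.3, -0.4, -0.4]
opening: 0.0433
gripper_force: 0.0
t: 36.15
tool_pos: [0.4972, -0.3225, 0.1883]
tcp_rot: [-3.141, -0.0, 1.494]
wrist_force: [1.0, -0.9, 0.6]
opening: 0.0426
gripper_force: 0.0
leg [471.6 107.5 148.3  27.    0.9]
leg [ 464.2 -125.2  149.1   27.5   -4.3]
leg [444.9  -9.3 149.4  27.8  -0.8]
mark [473.  109.2 165.   44.5   0.7] 328
  pin 411.9 129.4 7.2 -> mark 471.9 107.4
mark [445.5  -6.8 166.9  44.5  -1. ] 363
  pin 384.8 15.2 7.1 -> mark 444.8 -6.8
mark [ 465.  -123.5  167.5   43.8   -4.4] 322
  pin 404.8 -97.3 6.8 -> mark 464.8 -119.3
leg [470.1 102.6 149.5  35.3   0.8]
leg [ 4.433e+02 -1.380e+01  1.505e+02  3.310e+01 -1.000e-01]
leg [ 462.4 -129.3  150.2   33.    -4.1]
mark [472.   96.  171.1  42.5  -8. ] 116
mark [441.2 -24.3 169.4  45.1 -12.2] 137
mark [ 465.  -124.6  168.7   47.9   -4.1] 175
  pin 405.1 -101.3 6.6 -> mark 465.1 -123.3
flange 477.3 -255.5 51.4
[array([ 478.7, -255. ,   58.2])]
ring [array([ 478.7, -254.6,   58.2])]
rim 479.1 -255.3 51.0 5589
hub 479.1 -255.2 30.9 1932
hub 485.2 -327.8 29.0 165
bar [ 496.9 -366.    48.2   12.8   88.8]
[ 0.49714347 -0.32159212  0.18824323] [-3.14052042e+00 -3.16717207e-04  1.49048105e+00]
```

View pics/t1.png

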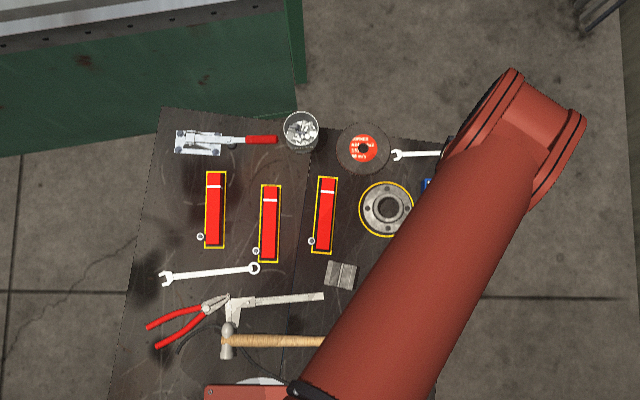

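The top view shows all three legs inside their outlines at (215,210), (270,223) and (325,215), and the flange in the ring at (386,209). Now the dial.

```bash
python3 -m crank '[{"grip":0.5,"delta_pos":[0,-1,0],"angular":[0,0,0.5]},{"grip":0.5,"delta_pos":[0,-1,0],"angular":[0,0,0]},{"grip":0.5,"delta_pos":[0,-0.3,-0.5],"angular":[0,0,0]},{"grip":0.5,"delta_pos":[0,0,-1],"angular":[0,0,0]},{"grip":0.5,"delta_pos":[0,0,-1],"angular":[0,0,0]}]'
python3 -m crank '[{"grip":0.5,"delta_pos":[0,0,-1],"angular":[0,0,0]},{"grip":0.5,"delta_pos":[0,0,-1],"angular":[0,0,0]},{"grip":0.5,"delta_pos":[0,0,-1],"angular":[0,0,0]},{"grip":0.5,"delta_pos":[0,0,-1],"angular":[0,0,0]}]'
python3 m5.py top | grep leg; python3 m6.py t2
python3 -m crank '[{"grip":0,"delta_pos":[0,0,0],"angular":[0,0,0]},{"grip":0,"delta_pos":[0,0,0],"angular":[0,0,0]},{"grip":0,"delta_pos":[0,0,0],"angular":[0,0,0]},{"grip":0,"delta_pos":[0,0,0],"angular":[0,0,0]}]' 30

```

```text
t: 36.98
tool_pos: [0.4975, -0.3662, 0.1366]
tcp_rot: [-3.141, -0.001, 1.543]
wrist_force: [0.3, 0.2, -0.2]
opening: 0.0426
gripper_force: 0.0
t: 37.48
tool_pos: [0.4975, -0.3678, 0.0573]
tcp_rot: [-3.141, -0.0, 1.542]
wrist_force: [-0.2, -0.2, 0.3]
opening: 0.0428
gripper_force: 0.0
leg [471.6 107.5 148.3  27.    0.9]
leg [ 464.1 -125.2  149.2   27.6   -4.3]
leg [445.   -9.4 149.3  27.9  -0.8]
flange 477.3 -255.5 51.4
[array([ 478.7, -254.9,   58.1])]
t: 38.08
tool_pos: [0.4971, -0.3682, 0.0597]
tcp_rot: [3.142, 0.0, 1.541]
wrist_force: [-5.3, 2.8, 6.4]
opening: 0.0123
gripper_force: 31.2
```

```bash
python3 -m crank '[{"grip":0,"delta_pos":[0,0,0],"angular":[0,0,-1]},{"grip":0,"delta_pos":[0,0,0],"angular":[0,0,-1]},{"grip":0,"delta_pos":[0,0,0],"angular":[0,0,-1]},{"grip":0,"delta_pos":[0,0,0],"angular":[0,0,-1]},{"grip":0,"delta_pos":[0,0,0],"angular":[0,0,-1]}]'
python3 -m crank '[{"grip":0,"delta_pos":[0,0,0],"angular":[0,0,-1]},{"grip":0,"delta_pos":[0,0,0],"angular":[0,0,-1]},{"grip":0,"delta_pos":[0,0,0],"angular":[0,0,-1]},{"grip":0,"delta_pos":[0,0,0],"angular":[0,0,-1]},{"grip":0,"delta_pos":[0,0,0],"angular":[0,0,-1]}]'
python3 -m crank '[{"grip":0,"delta_pos":[0,0,0],"angular":[0,0,-1]},{"grip":0,"delta_pos":[0,0,0],"angular":[0,0,-1]},{"grip":0,"delta_pos":[0,0,0],"angular":[0,0,-1]},{"grip":0,"delta_pos":[0,0,0],"angular":[0,0,-1]},{"grip":0,"delta_pos":[0,0,0],"angular":[0,0,-1]}]'
python3 -m crank '[{"grip":0,"delta_pos":[0,0,0],"angular":[0,0,-1]},{"grip":0,"delta_pos":[0,0,0],"angular":[0,0,-1]},{"grip":0,"delta_pos":[0,0,0],"angular":[0,0,-1]},{"grip":0,"delta_pos":[0,0,0],"angular":[0,0,-1]},{"grip":0,"delta_pos":[0,0,0],"angular":[0,0,-1]}]'
python3 -m crank '[{"grip":0,"delta_pos":[0,0,0],"angular":[0,0,-0.9]},{"grip":0,"delta_pos":[0,0,0],"angular":[0,0,0]},{"grip":0,"delta_pos":[0,0,0],"angular":[0,0,0]}]'

```

```text
t: 38.7
tool_pos: [0.497, -0.3683, 0.0596]
tcp_rot: [-3.142, 0.0, 1.038]
wrist_force: [-5.1, 0.9, 5.0]
opening: 0.0121
gripper_force: 31.2
t: 39.33
tool_pos: [0.497, -0.3683, 0.0597]
tcp_rot: [-3.142, 0.0, 0.538]
wrist_force: [-6.7, 2.3, 6.6]
opening: 0.0123
gripper_force: 31.3
t: 39.95
tool_pos: [0.4969, -0.3682, 0.0596]
tcp_rot: [-3.141, 0.0, 0.038]
wrist_force: [-6.5, 2.9, 7.5]
opening: 0.0121
gripper_force: 31.4
t: 40.58
tool_pos: [0.4969, -0.3681, 0.0596]
tcp_rot: [-3.141, 0.0, -0.462]
wrist_force: [-7.0, 2.4, 7.7]
opening: 0.0119
gripper_force: 31.5
t: 40.95
tool_pos: [0.4969, -0.3681, 0.0596]
tcp_rot: [-3.142, 0.001, -0.549]
wrist_force: [-6.6, 1.3, 8.0]
opening: 0.012
gripper_force: 31.6
```

```bash
python3 -m crank '[{"grip":0.5,"delta_pos":[0,0,0],"angular":[0,0,0]},{"grip":0.5,"delta_pos":[0,0,0],"angular":[0,0,0]},{"grip":0.5,"delta_pos":[0,0,1],"angular":[0,0,0]},{"grip":0.5,"delta_pos":[0,0,1],"angular":[0,0,0]},{"grip":0.5,"delta_pos":[0,0,1],"angular":[0,0,0]}]'
python3 -m crank '[{"grip":0.5,"delta_pos":[0,0,1],"angular":[0,0,0]},{"grip":0.5,"delta_pos":[0,0,1],"angular":[0,0,0]},{"grip":0.5,"delta_pos":[0,0,1],"angular":[0,0,0]},{"grip":0.5,"delta_pos":[0,0,1],"angular":[0,0,0]},{"grip":0.5,"delta_pos":[0,0,0],"angular":[0,0,0]}]'
python3 m2.py w5; python3 m5.py top | grep leg; python3 m6.py t3; python3 m5.py side|grep leg
```

```text
t: 41.58
tool_pos: [0.4979, -0.3682, 0.1209]
tcp_rot: [-3.141, -0.001, -0.548]
wrist_force: [0.1, 0.2, -0.5]
opening: 0.0429
gripper_force: 0.0
t: 42.2
tool_pos: [0.4982, -0.3684, 0.2005]
tcp_rot: [-3.141, -0.002, -0.548]
wrist_force: [-0.8, 0.9, -0.2]
opening: 0.0427
gripper_force: 0.0
bar [ 498.5 -369.6   45.9   12.6  -31.4] 319.9837837837838 188.28243243243244
pointer [ 0.49552375 -0.3673467   0.07382424] 510
box [ 498.2 -369.1   83.7   83.    -1.1]
redmark [ 0.52280094 -0.38406601  0.044     ]
[ 0.49780225 -0.36793167  0.19924546] [-3.14136638e+00 -9.09743867e-04 -5.48066148e-01] [-0.23  0.45  1.07  1.63 -0.41  1.31 -1.22]
leg [ 464.2 -125.1  149.1   27.6   -4.4]
leg [471.6 107.8 148.3  27.5   0.8]
leg [445.   -9.4 149.2  27.9  -0.8]
flange 481.7 -251.6 51.0
[]
leg [470.1 102.6 149.5  35.3   0.8]
leg [ 4.433e+02 -1.420e+01  1.497e+02  3.440e+01 -2.000e-01]
leg [ 462.4 -129.1  150.2   32.7   -4.4]
```

View pics/w5.png

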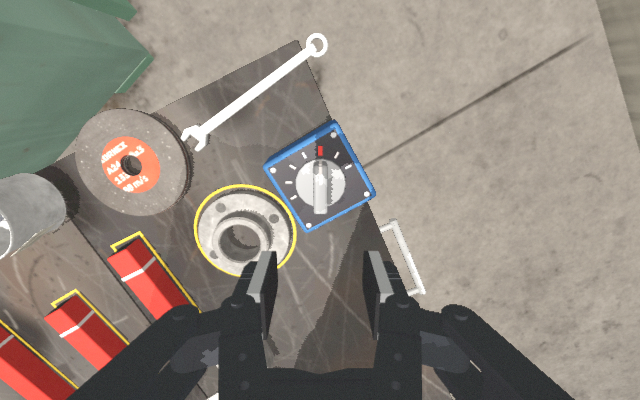

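The picture shows the bar pointing at the red mark (320,152), at -31.4° where click 4 should be -31.2°. One check of the flange, then hand in.

```bash
python3 m4.py w6 .479 -.255 | head -4; python3 -c "
from h import *
c=cam('side');W=cloud(c);z=W[...,2];k=(z>.025)&(z<.034)&(np.hypot(W[...,0]-.479,W[...,1]+.255)<.07)
v,u=np.nonzero(k);print(cv2.minEnclosingCircle((plane(c,np.c_[u,v],.03)[:,:2]*1000).astype(np.float32)),k.sum(),legs_marks(c)['ring'])"
```

```text
ring [array([ 478.3, -254. ,   58.4])]
rim 480.0 -257.3 51.5 2965
rim 477.4 -252.3 22.1 197
hub 480.4 -257.1 31.8 1196
((476.0505065917969, -258.7328186035156), 31.956043243408203) 298 []
```

```bash
python3 -c "
from workcell import ctrl
print(ctrl.finish_job())"
```

```text
the job is handed in; nothing more can be done
None
```

I turned the dial to off, swung all three legs into their outlines, slid the flange into the ring, then turned the dial to its red mark (click 4) and handed the job in at about 43 s of robot time. The last camera checks put the legs within about 2.5 mm of centre and the flange within about 4 mm, both inside their outlines.

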